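Snap the part holder onto the ball stand and latch it

ROBOT

A 6-joint arm with a two-finger parallel gripper is mounted at the origin on the work surface. World frame = base frame: x ahead of the robot, y to its left, z up, the work surface at z = 0. Lengths are in m, angles in rad, forces in N, time in s.
With the tool pointing down it reaches from about 0.25 to 0.725 m from the base axis. Payload 4 kg.
Tool frame: the origin (TCP) lies between the finger pads, 19 mm behind the fingertips; this is the grasp point; z points along the fingers, y is the line along which they close (so a half turn about z gives the same grasp; the last joint's range is limited). The gripper opens to 85 mm and grips with 20 to 120 N. Pads are 22 mm wide; open, the fingers measure 114 mm over their backs; the gripper's body (76 mm by 85 mm) begins 54 mm behind the grasp point. The pads swing forward as they close: fully open they stand 13 mm farther back than shut.
Start: joints at [1.292, 0.241, 0.005, 1.335, 0, 1.571], TCP at [0.138, 0.481, 0.25] pointing down, gripper open.
Joint ranges: [-2.72, 2.72], [-1.05, 1.87], [-1.09, 1.28], [-1.99, 2.15], [-1.42, 1.44], [-3.14, 3.14]. Speed limits (rad/s): [2.79, 2.79, 3.14, 3.14, 3.14, 3.14].

INTERFACE

Orientations are given as a unit quaternion [x, y, z, w].
In Python, from workcell import get_obs, camera, job_done, silhouettes gives the robot as it stands. The module is installed in compiled form; this text tells all that it offers.
- The arm moves only by the tool drive_tool, never from a script. Its argument "increments" is a list of rows, each a list of 3 entries, a list of its own where there are three numbers: the shift along the world's x, y, z in mm, then the turn, a rotation vector about the world's x, y, z in degrees, then the opening, from 0 (shut) to 1 (fully open). A call has 1 to 8 rows; each row shifts and turns the commanded pose from where the row before left it; what a row does not reach is not made up. A row lasts 1/12 s, in which the tool goes at most 41.7 mm and 7.16 degrees, less where a joint would pass 70% of its speed; a pose out of reach is approached as far as the arm can. A call is refused whole if a number of a shift passes 41.7 or a number of a turn 7.16, either way. A call with a gripper value outside its range is refused whole. The fingers move at their own pace and stop on an object; the grip force is fixed at half the most. Time passes only in rows, so rows that do not move let the fingers close. It gives the time, the measured TCP pose, the force, the opening and the grip force at its end, in the units of the state.
- get_obs(): the state, without advancing time (a new reading comes with each control period).
- camera(name): name is "scene" or "top"; returns a dict with "image" (420x560x3 uint8, red, green, blue), "K" (3x3 intrinsics, pixels), "k1" (the pictures are not rectified: a ray, as slopes to the right and down, at radius r is drawn at 1 + k1 r^2 times it, then the intrinsics apply), "view" (4x4, takes a point from world to camera coordinates). Camera axes: x right, y down, z forward; pixel columns grow to the right and rows downward; lengths in m; the calibration is good to about 2 mm. A picture is of the moment at which its call begins. There is no depth.
- job_done(): hands the job in; it is judged then, once.
Trained networks look in a picture, given as the dict that the camera call returned (one of the last four; its "shot" number tells which), for a name from the list of things; names that differ only in an ending like _2 or _b are one class to them, and where a whole thing is asked for, a point or a joint stands for the part that bears it (a point fixed in the world has none). Each returns a list of dicts, best first, with "conf" (0 to 1); they miss things now and then, are a little off and sometimes report something else, mostly with a low value. They report only what shows in the picture. A call takes as long as a camera call. They do not tell look-alikes from the thing itself.
- silhouettes(query, picture): "region" (420x560 bool, what is visible of it) and "bbox" ([left, top, right, bottom] in pixels, round what is visible of it).
The state is a dict: "clock": time; "joint_pos": joint angles; "joint_vel": joint speeds; "tau": joint torques, N m; "eef_pos": TCP position; "tool_rot": TCP orientation; "ft_force": force on the tool from outside, world axes, zero at the start; "ft_torque": the same for the moment, N m; "grip_width": finger opening in m; "grasp_force": force on a finger pad.
Only numpy, scipy, OpenCV 4.12 (cv2) and the standard library are available. Lean on these libraries where they do the work, as an engineer would, in place of code of your own. Each camera call takes 0.05 s, during which the arm holds its last target. There are 200 camera calls.

TASK

Pick up the loose aluminium part holder from the microscope bench, lower its socket over the steel ball of the ball stand and push it down against its stiff insert until it is fully home, level on the stand's shoulder; then press its latch lever down all the way and let go. Go slowly and push only as hard as it needs, never ram the stand or the lever, and leave the tray, bottle, screwdriver and the plain rod stand where they are.

Things in the scene. Friction and masses are not known exactly. Their poses are not given: they have to be found in the camera images.
- stand: Ball stand, fixed, solid: steel plate 90 x 110 x 12 mm, 30 mm sleeve, and clamped in it a stud with a flat round shoulder 50 mm across, 10 mm neck and 26 mm steel ball. The ball's centre is 18 mm above the shoulder's top. The stud's height differs each time and is not in this pose: shoulder top 72 to 107 mm above the bench. Origin: centre of the plate's underside, on the ball's axis, z up.
- head: The part holder, loose, 0.2 to 0.35 kg, standing upright: aluminium block 44 (x) x 40 (y) x 44 mm high, a 28 mm bore open below (32 mm deep, mouth flared to 36 mm over the lowest 6 mm), a stub arm with a black two-jaw clip on its -x side (to x = -73 mm, 44 mm high), a latch lever on top. Origin: centre of the underside, on the bore's axis, z up.
- grip (a point): Point on the holder's axis 32 mm above its underside: a good TCP height for gripping across its two flat sides (y = -20 and +20 mm), fingers closing along the block's y. The raised lever (top 80 mm above the underside) then stands free between the fingers.
- insert (a joint): Stiff disc in the bore that the ball pushes up ahead of it, m: 0 lowest, starts at 0 to 0.005, 0.011 when the holder is fully home (underside flat on the shoulder, ball centre 18 mm above the underside, any heading). It meets the ball 6 to 11 mm before home, slides at about 6 N (more than the holder's weight) and stays where left. At home the push meets a hard stop.
- lever (a joint): Latch lever angle, rad: 0 raised (34 degrees above level), 0.65 down, nearly level, at a hard stop. Steel strip 42 x 14 mm, hinged at x = +18 mm, 50 mm above the underside, free end towards the block's -x. Stays where left; 6 to 8 N straight down at x = -10 to -16 mm, y = 0 of the block moves it. It drives a bolt in under the ball: close it only once the holder is home.
- lever_pad (a point): Top of the thicker pad (12 x 18 mm) at the lever's free end, 38 mm from the hinge; moves with the lever: about 75 mm above the holder's underside when raised, about 53 mm when down.
- rodstand: Bystander, fixed: a like base plate with a plain upright 14 mm rod, 140 mm high, with a grey clamp block and no ball. Origin under the plate.
- tray: Bystander, loose: stainless tray 130 x 190 x 22 mm with small things in it. Origin under its centre.
- bottle: Bystander, loose: clear bottle, 52 mm across, 100 mm high. Origin under its centre.
- driver: Bystander, loose: screwdriver 150 mm long lying on the bench.
There are look-alikes about, which are no part of the job. Leave any purple look-alike of the stand alone.

How it is judged:
On the way, in this order (a step that is already met when the one before it is completed fails the run):
1. the holder is fully home on the ball with its lever still up (value of joint insert above 0.0095 m and horizontal distance between head and stand below 0.003 m and angle between head's own z axis and vertical below 0.04 rad and value of joint lever below 0.3 rad), for 0.2 s.
2. the lever is pressed fully down (value of joint insert above 0.0095 m and horizontal distance between head and stand below 0.003 m and angle between head's own z axis and vertical below 0.04 rad and value of joint lever above 0.61 rad), for 0.1 s.
At the end, for the whole second after the job is handed in: The holder stands on the stand at rest: its insert is pushed up beyond 9.5 mm by the ball, its axis is within 3 mm of the stand's, it is level within 0.04 rad, and its lever is down beyond 0.61 rad (all of step 2 and contact force between head and stand above 0.5 N and linear speed of head below 0.01 m/s); the robot touches nothing.
It fails at once if the stand is loaded with more than 40 N (contact force between stand and anything else above 40 N).
It fails at once if the fingers press the lever with more than 30 N (contact force between the fingers and lever above 30 N).
It fails at once if a bystander is moved by more than 20 mm (distance of any of tray, bottle, driver from where it was at the start of the episode above 0.02 m).
It fails at once if the rod stand is pushed (contact force between rodstand and anything else above 15 N).
It also fails if it takes over 54 s, if anything falls off the work surface, if the arm or the gripper's body presses on something with over 40 N, if the wrist force passes 120 N, or if a joint passes its speed limit or range.

## Working session

There is one attempt and no reset: what is moved stays moved. The work goes in short steps, Python scripts to look and compute and a tool call to move; the robot and the scene stay as the last step left them, time stands still between calls to the robot, and variables do not carry over. Pictures are saved under pics/ and viewed, at most 10 in all, crops included, and the job is handed in when it is done.

Besides the shell and the picture viewer there is one more tool, called as name([rows], argument=value, ...), one row to a line, values as JSON. drive_tool: Moves the arm, as the interface text tells. Its arguments: {"type":"object","properties":{"increments":{"type":"array"}},"required":["increments"]}

```bash
mkdir -p pics; cat > h.py <<'E'
import numpy as np, cv2
from workcell import *
def pix(c,P):
    P=np.atleast_2d(P); q=(c['view'][:3,:3]@P.T).T+c['view'][:3,3]
    s=q[:,:2]/q[:,2:]; s=s*(1+c['k1']*(s**2).sum(1,keepdims=True))
    return s@np.array(c['K'])[:2,:2].T+np.array(c['K'])[:2,2]
def ray(c,uv):
    K=np.array(c['K']); d=np.linalg.solve(K[:2,:2],np.array(uv,float)-K[:2,2]); s=d.copy()
    for _ in range(20): s=d/(1+c['k1']*(s@s))
    V=c['view']; R=V[:3,:3]; o=-R.T@V[:3,3]; v=R.T@np.r_[s,1]
    return o,v/np.linalg.norm(v)
def atz(c,uv,z):
    o,v=ray(c,uv); return o+v*(z-o[2])/v[2]
def tri(c1,u1,c2,u2):
    o,v=ray(c1,u1); p,w=ray(c2,u2)
    t=np.linalg.lstsq(np.c_[v,-w],p-o,rcond=None)[0]
    a,b=o+v*t[0],p+w*t[1]; return (a+b)/2,np.linalg.norm(a-b)
E
python3 - <<'E'
from h import *
import pickle
np.set_printoptions(precision=4,suppress=True)
cs={n:camera(n) for n in('scene','top')}
pickle.dump(cs,open('c0.pkl','wb'))
for n,c in cs.items():
    cv2.imwrite(f'pics/{n}0.png',c['image'][:,:,::-1])
    o,_=ray(c,(280,210)); print(n,o,c['K'][0],c['k1'])
    for q in('stand','head','grip','lever','lever_pad','rodstand','tray','bottle','driver'):
        for r in silhouettes(q,c)[:3]: 
            ys,xs=np.nonzero(r['region']); print(q,round(r['conf'],2),r['bbox'],xs.mean().round(1),ys.mean().round(1), len(xs))
E
```

```text
scene [1.0968 0.2358 0.8907] [432.5423   0.     280.5702] -0.01695717828208694
stand 0.97 [322.6, 152.5, 372.5, 193.7] 346.6 176.6 1448
stand 0.57 [316.0, 213.1, 369.5, 262.9] 342.3 239.7 1938
head 0.16 [314.7, 215.0, 366.7, 262.8] 342.5 239.3 1894
grip 0.55 [247.1, 158.0, 273.9, 198.3] 257.8 178.5 632
lever_pad 0.59 [314.2, 211.2, 368.7, 260.7] 342.1 239.2 1913
rodstand 0.62 [162.5, 171.4, 217.8, 224.0] 189.2 206.1 1582
rodstand 0.18 [246.7, 170.1, 259.9, 184.4] 255.1 172.9 125
tray 0.66 [379.9, 164.1, 473.0, 233.4] 428.3 199.5 3631
tray 0.34 [209.6, 248.4, 247.2, 307.0] 223.2 286.2 484
bottle 0.56 [159.8, 118.3, 184.1, 151.4] 169.6 136.4 546
driver 0.69 [208.8, 251.9, 242.8, 309.7] 222.7 287.2 440
top [0.4632 0.0471 1.4245] [532.2442   0.     278.6963] -0.16244847880904664
stand 0.82 [193.6, 204.1, 238.9, 247.6] 213.5 224.3 1355
stand 0.79 [201.1, 271.1, 250.7, 321.1] 225.4 295.0 1513
head 0.76 [298.5, 251.3, 313.9, 285.6] 305.7 263.0 340
grip 0.65 [299.2, 247.1, 313.7, 285.1] 306.0 262.3 326
lever_pad 0.75 [297.1, 248.3, 315.5, 286.1] 305.7 264.5 424
lever_pad 0.66 [305.1, 250.8, 313.8, 267.4] 307.3 257.7 91
lever_pad 0.15 [394.6, 274.9, 421.0, 288.2] 408.5 281.1 372
rodstand 0.92 [334.9, 196.3, 373.4, 233.4] 354.4 214.5 1353
rodstand 0.45 [107.3, 265.6, 184.3, 326.2] 147.4 294.5 3532
tray 0.83 [108.8, 268.1, 185.7, 323.0] 147.7 294.5 3657
tray 0.17 [287.6, 136.0, 301.4, 187.1] 294.3 152.8 313
bottle 0.64 [394.5, 273.1, 420.3, 289.3] 408.3 281.3 374
driver 0.65 [284.7, 134.4, 302.7, 190.2] 294.3 152.7 332
```

```bash
ls pics
```

```text
scene0.png
top0.png
```

View pics/scene0.png

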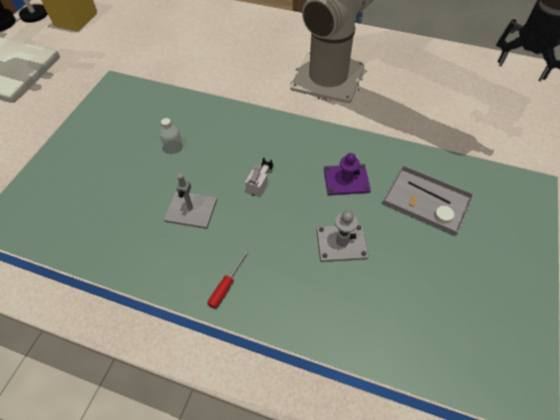

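View pics/top0.png

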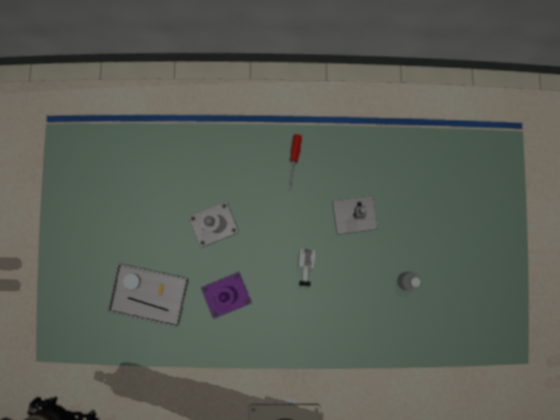

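The real stand is the grey one: scene (342,240), top (213,224). The purple look-alike is at scene (347,178), top (226,295). The holder with its black clip is at scene (258,178), top (306,263). The rod stand is at scene (190,207), top (354,214) and has no ball. I'll confirm this in one enlarged crop.

```bash
python3 - <<'E'
import pickle
from h import *
cs=pickle.load(open('c0.pkl','rb'))
def crop(n,u,v,w=50,h=37.5):
    M=np.array([[8,0,-8*(u-w/2)],[0,8,-8*(v-h/2)]],float)
    im=cv2.warpAffine(cs[n]['image'],M,(400,300),flags=cv2.INTER_CUBIC)
    for k in range(0,50,10):
        cv2.putText(im,str(int(u-w/2)+k),(int(8*(int(u-w/2)+k-u+w/2)),8),0,.3,(255,255,0))
        cv2.putText(im,str(int(v-h/2)+1+k),(0,int(8*(int(v-h/2)+1+k-v+h/2))),0,.3,(255,255,0))
    return cv2.convertScaleAbs(im,alpha=1.4)
a=np.vstack([np.hstack([crop('scene',258,178),crop('scene',345,230)]),np.hstack([crop('top',306,266),crop('top',213,224)])])
cv2.imwrite('pics/crop.png',a[:,:,::-1])
E
```

```text
(no output)
```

View pics/crop.png

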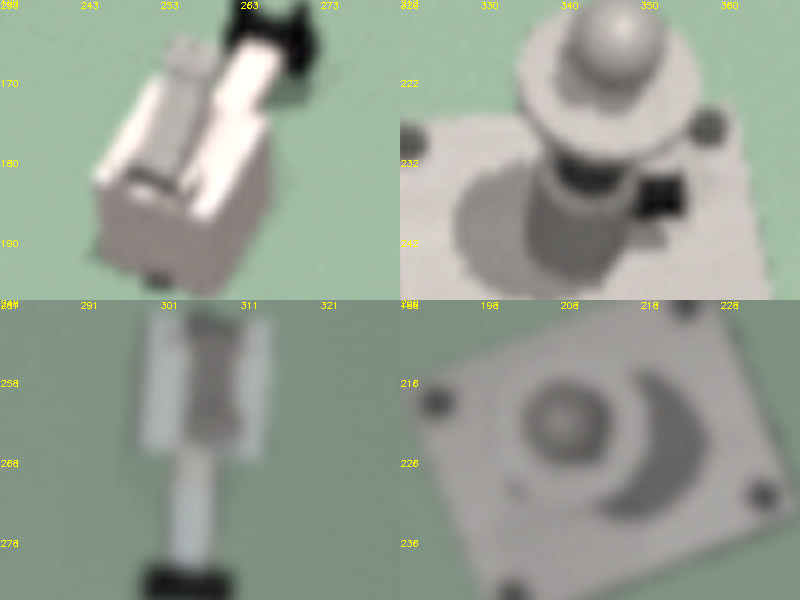

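The crop confirms it. Top left and bottom left show the holder with the lever raised and the clip towards the base; right shows the grey stand with shoulder and steel ball (scene ≈(347.8,216.8), top ≈(208.7,220.7)).

```bash
python3 - <<'E'
import pickle
from h import *
from scipy.optimize import least_squares
np.set_printoptions(precision=4,suppress=True)
cs=pickle.load(open('c0.pkl','rb')); S,T=cs['scene'],cs['top']
print('ball',*tri(S,(347.8,216.8),T,(208.7,220.7)))
print('purple/plate centre grey', atz(T,(214,225),.012))
obs=[(S,(22,-20,44),(244.9,182)),(S,(22,20,44),(258.6,186.1)),(S,(-22,20,44),(266.5,174)),
(S,(22,-20,0),(245.1,191.1)),(S,(22,20,0),(258.9,196.1)),(S,(-22,20,0),(266.5,183)),
(T,(-22,20,44),(298.75,266.25)),(T,(-22,-20,44),(313.25,267.25))]
def f(p,o=obs):
    c,s=np.cos(p[2]),np.sin(p[2])
    return np.concatenate([pix(k,np.array([c*a-s*b,s*a+c*b,h])/1e3+[p[0],p[1],p[3]])[0]-uv for k,(a,b,h),uv in o])
for o in(obs,obs[:6],):
    r=least_squares(f,[.4,0,0,0],args=(o,)); print(r.x,'yaw',np.degrees(r.x[2])); print(r.fun.reshape(-1,2))
print('clip end', atz(T,(305,284),.044), 'block ctr top', tri(S,(255.6,177.6),T,(306.6,258)))
o=get_obs(); print(o['eef_pos'],o['tool_rot'],o['ft_force'],o['grip_width'],o['clock'])
E
```

```text
ball [0.5717 0.196  0.1148] 0.0011583693394815013
purple/plate centre grey [0.569  0.1927 0.012 ]
[ 0.4832 -0.0543 -0.0936  0.0001] yaw -5.361040647515116
[[-0.6244 -1.1558]
 [ 0.1139  0.0091]
 [-0.0261 -0.6018]
 [ 0.5268  0.3303]
 [ 0.7008  0.5156]
 [ 0.5917  1.106 ]
 [ 0.2023 -0.4341]
 [ 1.0454  0.1276]]
[ 0.4619 -0.065  -0.0759 -0.0306] yaw -4.347429039622883
[[-0.3895 -0.8606]
 [-0.0315 -0.0788]
 [-0.7065 -0.3436]
 [ 0.709   0.2621]
 [ 0.5299  0.0729]
 [-0.0882  0.997 ]]
clip end [ 0.4163 -0.0483  0.044 ] block ctr top (array([ 0.4838, -0.0528,  0.0434]), np.float64(0.0015655902053287375))
[0.1376 0.4807 0.25  ] [ 0.1389  0.9903  0.     -0.    ] [ 0.7295 -0.2175 -1.3224] 0.08531407326505175 1.0
```

Ball centre is at (0.572, 0.196, 0.115), so the shoulder is about 0.097, which is in range. The holder is at (0.483, -0.054) with yaw about -5° and its base at z≈0, which is consistent.

drive_tool([
  [[21.5,-33.4,0],[0,0,5.5],1],
  [[21.5,-33.4,0],[0,0,5.5],1],
  [[21.5,-33.4,0],[0,0,0],1],
  [[21.5,-33.4,0],[0,0,0],1],
  [[21.5,-33.4,0],[0,0,0],1],
  [[21.5,-33.4,0],[0,0,0],1],
  [[21.5,-33.4,0],[0,0,0],1],
  [[21.5,-33.4,0],[0,0,0],1],
])

```text
clock: 1.67
eef_pos: [0.3102, 0.2118, 0.2503]
tool_rot: [0.043, 0.999, 0.0, 0.0]
ft_force: [1.0, 0.1, 1.2]
grip_width: 0.0857
grasp_force: 0.0
```

drive_tool([
  [[21.5,-33.4,0],[0,0,0],1],
  [[21.5,-33.4,0],[0,0,0],1],
  [[21.5,-33.4,0],[0,0,0],1],
  [[21.5,-33.4,-10],[0,0,0],1],
  [[21.5,-33.4,-15],[0,0,0],1],
  [[21.5,-33.4,-20],[0,0,0],1],
  [[21.5,-33.4,-20],[0,0,0],1],
  [[21.5,-33.4,-15],[0,0,0],1],
])

```text
clock: 2.33
eef_pos: [0.4783, -0.05, 0.1719]
tool_rot: [0.044, 0.999, 0.0, -0.0]
ft_force: [-0.1, 0.4, 0.2]
grip_width: 0.0851
grasp_force: 0.0
```

```bash
python3 - <<'E'
from h import *
c=camera('scene');d=camera('top')
def crop(c,u,v,w=80,h=120):
    M=np.array([[5,0,-5*(u-w/2)],[0,5,-5*(v-h/2)]],float)
    return cv2.warpAffine(c['image'],M,(400,600),flags=cv2.INTER_CUBIC)
cv2.imwrite('pics/over.png',np.hstack([crop(c,258,150),crop(d,306,266)])[:,:,::-1])
o=get_obs();print(o['eef_pos'],o['tool_rot'],o['joint_pos'],o['clock'],o['ft_force'])
E
```

```text
[ 0.47908174 -0.05232512  0.17017743] [ 4.66281058e-02  9.98911027e-01 -6.07592912e-04 -1.48673433e-03] [-0.10796395  0.25889042 -0.1858986   1.12890072 -0.00139512 -0.01467178] 2.4333 [ 0.53403912  1.1756895  -0.31031689]
```

View pics/over.png

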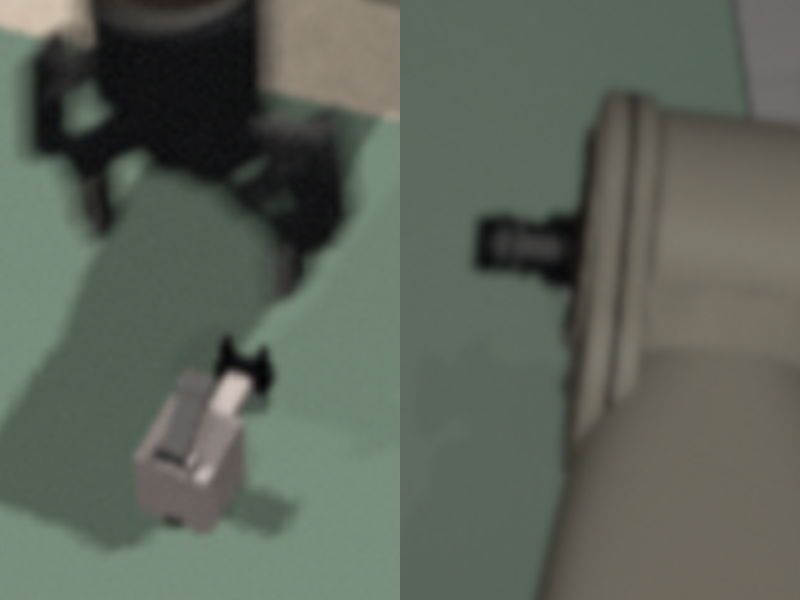

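The open fingers straddle the holder (scene ≈(257,178)) and are in line with its sides. I'll descend.

drive_tool([
  [[2,0,-25],[0,0,0],1],
  [[0,0,-25],[0,0,0],1],
  [[0,0,-25],[0,0,0],1],
  [[0,0,-20],[0,0,0],1],
  [[0,0,-15],[0,0,0],1],
  [[0,0,-12],[0,0,0],1],
  [[0,0,-8],[0,0,0],1],
  [[0,0,-6],[0,0,0],1],
])

```text
clock: 3.1
eef_pos: [0.4797, -0.0477, 0.0366]
tool_rot: [0.043, 0.999, 0.0, -0.0]
ft_force: [0.5, -0.2, -0.3]
grip_width: 0.085
grasp_force: 0.0
```

drive_tool([
  [[0,0,0],[0,0,0],1],
  [[0,0,0],[0,0,0],0.4],
  [[0,0,0],[0,0,0],0.3],
  [[0,0,0],[0,0,0],0.2],
  [[0,0,0],[0,0,0],0],
  [[0,0,0],[0,0,0],0],
  [[0,0,0],[0,0,0],0],
  [[0,0,0],[0,0,0],0],
])

```text
clock: 3.77
eef_pos: [0.4811, -0.049, 0.0383]
tool_rot: [0.044, 0.999, -0.001, 0.001]
ft_force: [-0.9, -2.1, 4.7]
grip_width: 0.0385
grasp_force: 61.2
```

drive_tool([
  [[0,0,5],[0,0,0],0],
  [[0,0,10],[0,0,0],0],
  [[0,0,20],[0,0,0],0],
  [[0,0,30],[0,0,0],0],
  [[0,0,30],[0,0,0],0],
  [[0,0,30],[0,0,0],0],
  [[0,0,15],[0,0,0],0],
  [[0,0,0],[0,0,0],0],
])

```text
clock: 4.43
eef_pos: [0.4826, -0.0483, 0.1817]
tool_rot: [0.043, 0.999, -0.0, 0.004]
ft_force: [0.3, 0.3, -2.2]
grip_width: 0.0389
grasp_force: 60.8
```

```bash
python3 - <<'E'
from h import *
np.set_printoptions(precision=4,suppress=True)
for _ in range(4):
    c=camera('scene');o=get_obs();print(o['eef_pos'],o['tool_rot'],o['ft_force'],o['grip_width'],o['clock'])
M=np.array([[5,0,-5*210],[0,5,-5*80]],float)
cv2.imwrite('pics/lift.png',cv2.warpAffine(c['image'],M,(500,550),flags=cv2.INTER_CUBIC)[:,:,::-1])
E
```

```text
[ 0.4813 -0.0482  0.1792] [0.0433 0.9991 0.     0.0024] [ 0.0611 -0.6149 -2.1454] 0.03930841200065431 4.4833
[ 0.48   -0.0481  0.1774] [0.0433 0.9991 0.0001 0.0004] [-0.25    0.031  -3.2564] 0.039201758756558694 4.5333
[ 0.4791 -0.048   0.1762] [ 0.0433  0.9991  0.0002 -0.0009] [-0.2062 -0.5786 -3.8174] 0.038766209811537895 4.5833
[ 0.4787 -0.048   0.1755] [ 0.0434  0.9991  0.0002 -0.0017] [-0.2539  0.0552 -2.2378] 0.03878254400803174 4.6333
```

View pics/lift.png

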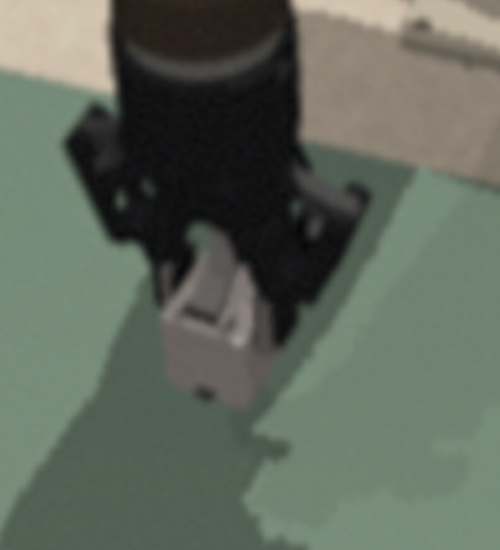

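Held upright, and the weight reads about 2.5 N. Next I move it over the ball.

drive_tool([
  [[11,30,10],[0,0,0],0],
  [[11,30,8],[0,0,0],0],
  [[11,30,6],[0,0,0],0],
  [[11,30,0],[0,0,0],0],
  [[12,31,0],[0,0,0],0],
  [[12,31,0],[0,0,0],0],
  [[11,31,0],[0,0,0],0],
  [[11,31,0],[0,0,0],0],
])

```text
clock: 5.3
eef_pos: [0.5692, 0.197, 0.1984]
tool_rot: [0.043, 0.999, -0.001, -0.002]
ft_force: [0.0, 0.0, -3.1]
grip_width: 0.039
grasp_force: 61.1
```

drive_tool([
  [[0,0,0],[0,0,0],0],
  [[0,0,0],[0,0,0],0],
  [[0,0,0],[0,0,0],0],
  [[0,0,0],[0,0,0],0],
  [[0,0,0],[0,0,0],0],
  [[0,0,0],[0,0,0],0],
])

```text
clock: 5.8
eef_pos: [0.5699, 0.1946, 0.2011]
tool_rot: [0.044, 0.999, -0.0, -0.0]
ft_force: [0.0, -0.3, -1.9]
grip_width: 0.0391
grasp_force: 61.4
```

```bash
python3 - <<'E'
from h import *
import pickle
np.set_printoptions(precision=4,suppress=True)
cs={n:camera(n) for n in('scene','top')}
pickle.dump(cs,open('c1.pkl','wb'))
o=get_obs();print(o['eef_pos'],o['tool_rot'],o['ft_force'],o['clock'])
M=np.array([[10,0,-10*325],[0,10,-10*170]],float)
a=cv2.warpAffine(cs['scene']['image'],M,(450,600),flags=cv2.INTER_CUBIC)
M=np.array([[6,0,-6*180],[0,6,-6*180]],float)
b=cv2.warpAffine(cs['top']['image'],M,(350,600),flags=cv2.INTER_CUBIC)
cv2.imwrite('pics/above.png',np.hstack([a,b])[:,:,::-1])
E
```

```text
[0.5701 0.1949 0.2014] [0.0441 0.999  0.     0.0001] [-0.8213  0.0424 -2.2947] 5.9
```

View pics/above.png

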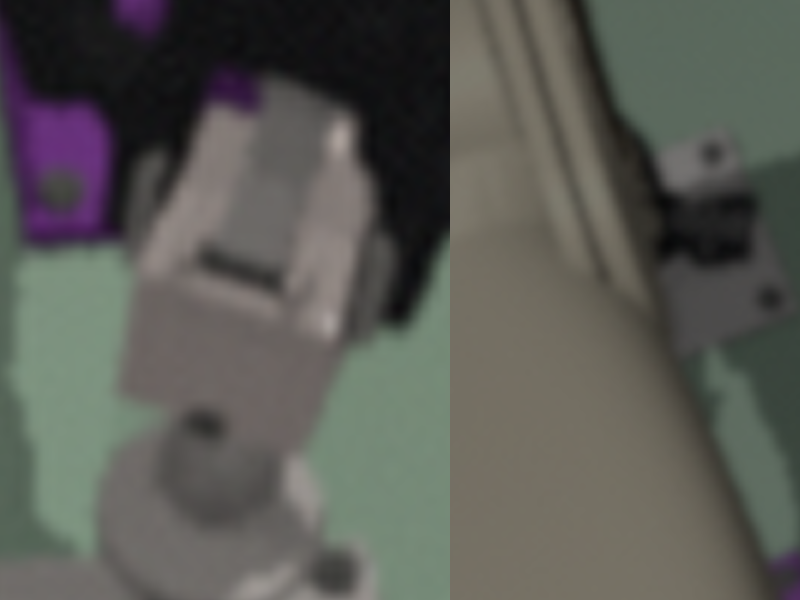

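The block hangs over the ball; its front-face corners are at scene ≈(338.3,198), (359,203.5), (337.2,209.5), (355,215), and the ball centre is at ≈(346.9,216.6).

```bash
python3 - <<'E'
import pickle
from h import *
from scipy.optimize import least_squares
np.set_printoptions(precision=4,suppress=True)
c0=pickle.load(open('c0.pkl','rb'));S0,T0=c0['scene'],c0['top']
S=pickle.load(open('c1.pkl','rb'))['scene']; print(np.abs(S['view']-S0['view']).max())
obs=[((22,-20,44),(338.3,198)),((22,20,44),(359,203.5)),((22,-20,0),(337.2,209.5)),((22,20,0),(355,215)),((-22,20,44),(360.5,180.5)),((-22,-20,44),(346.5,179.5))]
def f(p,z):
    c,s=np.cos(p[2]),np.sin(p[2])
    return np.concatenate([pix(S,np.array([c*a-s*b,s*a+c*b,h])/1e3+[p[0],p[1],z])[0]-uv for (a,b,h),uv in obs])
for z in(.164,.169):
    r=least_squares(f,[.57,.19,0],args=(z,)); print(z,r.x,np.degrees(r.x[2]),r.fun.reshape(-1,2))
for z in (.11,.115,.12): print(z,atz(S,(347.1,216.6),z),atz(T0,(208.7,220.7),z))
# ball circle fits in start images
for n,c,(u,v) in(('scene',S0,(347.5,216.5)),('top',T0,(208.7,220.7))):
    g=cv2.resize(cv2.cvtColor(c['image'],cv2.COLOR_RGB2GRAY)[int(v)-16:int(v)+16,int(u)-16:int(u)+16],None,fx=8,fy=8,interpolation=cv2.INTER_CUBIC)
    h=cv2.HoughCircles(g,cv2.HOUGH_GRADIENT_ALT,1.5,20,param1=60,param2=.5,minRadius=30,maxRadius=110)
    if h is not None: print(n,[(int(u)-16+(a+.5)/8-.5,int(v)-16+(b+.5)/8-.5,r/8) for a,b,r in h.reshape(-1,h.shape[-1])[:4,:3]])
print(pix(T0,[.5717,.196,.115]))
E
```

```text
0.0
0.164 [0.5723 0.1919 0.0542] 3.1082307532498934 [[ 0.3979 -1.0745]
 [ 0.0299 -2.0017]
 [-0.7019  0.1473]
 [ 0.9659 -0.8775]
 [ 2.5388  3.6053]
 [-3.2641  0.2862]]
0.169 [0.576  0.1922 0.0542] 3.1079195229454353 [[ 0.3182 -1.0825]
 [ 0.1004 -1.9757]
 [-0.7937  0.2294]
 [ 1.0117 -0.7629]
 [ 2.6364  3.5051]
 [-3.309   0.1558]]
0.11 [0.5683 0.1948 0.11  ] [0.5722 0.196  0.11  ]
0.115 [0.5717 0.1951 0.115 ] [0.5718 0.1954 0.115 ]
0.12 [0.575  0.1953 0.12  ] [0.5714 0.1949 0.12  ]
scene [(np.float32(345.75), np.float32(218.875), np.float32(6.3279314))]
top [(np.float32(209.375), np.float32(220.8125), np.float32(5.507841))]
[[208.4729 220.7417]]
```

```bash
python3 - <<'E'
import pickle
from h import *
from scipy.optimize import least_squares
np.set_printoptions(precision=4,suppress=True)
S=pickle.load(open('c1.pkl','rb'))['scene']
obs=[((22,-20,44),(338.3,198)),((22,20,44),(359,203.5)),((22,-20,0),(337.2,209.5))]
def w(p,q):
    c,s=np.cos(p[2]),np.sin(p[2]); return np.array([[c*a-s*b,s*a+c*b,h] for a,b,h in q])/1e3+[p[0],p[1],p[3]]
f=lambda p:np.concatenate([(pix(S,w([p[0],p[1],-.088,.164],[q]))[0]-uv) for q,uv in obs])
r=least_squares(f,[.57,.19]);print(r.x,r.fun)
M=np.array([[12,0,-12*325],[0,12,-12*175]],float)
a=cv2.warpAffine(S['image'],M,(540,600),flags=cv2.INTER_CUBIC)
E=[(22,-20,44),(22,20,44),(22,20,0),(22,-20,0),(22,-20,44),(-22,-20,44),(-22,20,44),(22,20,44)]
for p,col in(((.5701,.1949,-.088,.164),(255,255,0)),((*r.x,-.088,.164),(0,255,255))):
    P=(pix(S,w(p,E))-[325,175])*12; cv2.polylines(a,[np.int32(P)],False,col,1)
t=np.linspace(0,6.28,60)
V=S['view'];R=V[:3,:3]
B=np.array([.5717,.196,.1148])+.013*(np.c_[np.cos(t)]*R[0]+np.c_[np.sin(t)]*R[1])
cv2.polylines(a,[np.int32((pix(S,B)-[325,175])*12)],True,(0,255,0),1)
D=np.c_[.5717+.025*np.cos(t),.196+.025*np.sin(t),0*t+.0968]
cv2.polylines(a,[np.int32((pix(S,D)-[325,175])*12)],True,(0,255,0),1)
cv2.imwrite('pics/ov.png',cv2.convertScaleAbs(a,alpha=1.4)[:,:,::-1])
E
```

```text
[0.5755 0.1957] [ 0.7337 -0.8516 -0.3647  0.4934 -0.3808  0.3654]
```

View pics/ov.png

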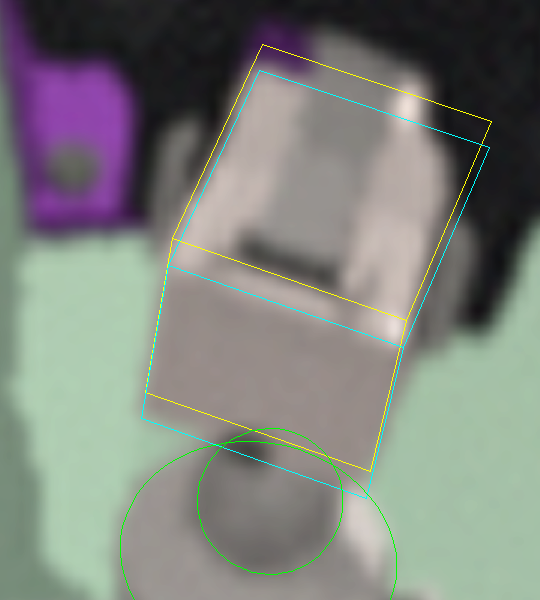

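The overlay fits well: laterally (y) the block and ball agree within 1 mm. Depth (x) is ambiguous by 0 to 4 mm, so I shift -2 mm, which the flare allows for, and descend feeling for side force.

drive_tool([
  [[-2,0,-10],[0,0,0],0],
  [[0,0,-10],[0,0,0],0],
  [[0,0,-7],[0,0,0],0],
  [[0,0,-4],[0,0,0],0],
  [[0,0,-2],[0,0,0],0],
  [[0,0,0],[0,0,0],0],
  [[0,0,0],[0,0,0],0],
])

```text
clock: 6.48
eef_pos: [0.5682, 0.1958, 0.1682]
tool_rot: [0.043, 0.999, 0.0, 0.0]
ft_force: [-0.0, 0.6, -2.2]
grip_width: 0.0388
grasp_force: 61.4
```

drive_tool([
  [[0,0,-1.5],[0,0,0],0],
  [[0,0,-1.5],[0,0,0],0],
  [[0,0,-1.5],[0,0,0],0],
  [[0,0,-1.5],[0,0,0],0],
  [[0,0,-1.5],[0,0,0],0],
  [[0,0,0],[0,0,0],0],
  [[0,0,0],[0,0,0],0],
])

```text
clock: 7.07
eef_pos: [0.568, 0.1957, 0.1604]
tool_rot: [0.043, 0.999, -0.0, -0.0]
ft_force: [0.1, 0.2, -1.6]
grip_width: 0.0391
grasp_force: 61.4
```

drive_tool([
  [[0,0,-1.5],[0,0,0],0],
  [[0,0,-1.5],[0,0,0],0],
  [[0,0,0],[0,0,0],0],
])

```text
clock: 7.32
eef_pos: [0.5679, 0.1957, 0.1572]
tool_rot: [0.043, 0.999, -0.0, -0.0]
ft_force: [-0.2, 0.1, -1.9]
grip_width: 0.0388
grasp_force: 61.4
```

drive_tool([
  [[0,0,-1.5],[0,0,0],0],
  [[0,0,-1.5],[0,0,0],0],
  [[0,0,0],[0,0,0],0],
  [[0,0,0],[0,0,0],0],
])

```text
clock: 7.65
eef_pos: [0.568, 0.1957, 0.1544]
tool_rot: [0.043, 0.999, -0.0, -0.0]
ft_force: [-0.0, 0.1, -2.3]
grip_width: 0.0391
grasp_force: 61.4
```

drive_tool([
  [[0,0,-1.5],[0,0,0],0],
  [[0,0,-1.5],[0,0,0],0],
  [[0,0,0],[0,0,0],0],
  [[0,0,0],[0,0,0],0],
])

```text
clock: 7.98
eef_pos: [0.568, 0.1957, 0.1514]
tool_rot: [0.043, 0.999, -0.0, -0.0]
ft_force: [-1.0, -0.3, -3.2]
grip_width: 0.039
grasp_force: 61.4
```

drive_tool([
  [[0,0,-1.5],[0,0,0],0],
  [[0,0,-1],[0,0,0],0],
  [[0,0,0],[0,0,0],0],
  [[0,0,0],[0,0,0],0],
])

```text
clock: 8.32
eef_pos: [0.568, 0.1957, 0.149]
tool_rot: [0.043, 0.999, -0.0, -0.0]
ft_force: [0.4, 0.6, -3.3]
grip_width: 0.0387
grasp_force: 61.4
```

drive_tool([
  [[0,0,-1],[0,0,0],0],
  [[0,0,-1],[0,0,0],0],
  [[0,0,0],[0,0,0],0],
  [[0,0,0],[0,0,0],0],
])

```text
clock: 8.65
eef_pos: [0.5682, 0.1958, 0.1474]
tool_rot: [0.043, 0.999, 0.0, 0.0]
ft_force: [-0.7, 0.2, 0.2]
grip_width: 0.0389
grasp_force: 61.8
```

drive_tool([
  [[0,0,-1],[0,0,0],0],
  [[0,0,-1],[0,0,0],0],
  [[0,0,0],[0,0,0],0],
  [[0,0,0],[0,0,0],0],
])

```text
clock: 8.98
eef_pos: [0.5683, 0.1958, 0.1456]
tool_rot: [0.043, 0.999, 0.0, 0.0]
ft_force: [-2.2, -0.8, 3.5]
grip_width: 0.0386
grasp_force: 61.9
```

Contact comes before the insert is due, with side force -x, so this is the flare. I'll give way in -x.

drive_tool([
  [[-1,0,0],[0,0,0],0],
  [[0,0,0],[0,0,0],0],
  [[0,0,0],[0,0,0],0],
])

```text
clock: 9.23
eef_pos: [0.5681, 0.1958, 0.1456]
tool_rot: [0.043, 0.999, 0.0, 0.001]
ft_force: [1.7, -1.2, 3.5]
grip_width: 0.0389
grasp_force: 61.9
```

drive_tool([
  [[-1,0,0],[0,0,0],0],
  [[0,0,0],[0,0,0],0],
  [[0,0,0],[0,0,0],0],
])

```text
clock: 9.48
eef_pos: [0.5675, 0.1959, 0.1456]
tool_rot: [0.044, 0.999, 0.0, 0.002]
ft_force: [4.9, -0.5, 3.3]
grip_width: 0.0391
grasp_force: 61.9
```

The side force reverses while Fz holds at about 6 N net, so the ball is in the bore and already on the insert. I'll recentre x and push down gently.

drive_tool([
  [[1.4,0,0],[0,0,0],0],
  [[0,0,-1],[0,0,0],0],
  [[0,0,-1],[0,0,0],0],
  [[0,0,0],[0,0,0],0],
  [[0,0,0],[0,0,0],0],
])

```text
clock: 9.9
eef_pos: [0.5676, 0.1958, 0.1434]
tool_rot: [0.043, 0.999, 0.0, 0.0]
ft_force: [2.8, -0.5, 4.2]
grip_width: 0.0391
grasp_force: 62.3
```

drive_tool([
  [[0,0,-1],[0,0,0],0],
  [[0,0,-1],[0,0,0],0],
  [[0,0,0],[0,0,0],0],
  [[0,0,0],[0,0,0],0],
])

```text
clock: 10.23
eef_pos: [0.5676, 0.1958, 0.1413]
tool_rot: [0.043, 0.999, 0.0, 0.0]
ft_force: [2.8, -0.7, 5.0]
grip_width: 0.039
grasp_force: 62.3
```

drive_tool([
  [[0,0,-1],[0,0,0],0],
  [[0,0,0],[0,0,0],0],
  [[0,0,0],[0,0,0],0],
])

```text
clock: 10.48
eef_pos: [0.5676, 0.1958, 0.1403]
tool_rot: [0.043, 0.999, 0.0, 0.0]
ft_force: [2.4, -0.5, 4.2]
grip_width: 0.0388
grasp_force: 62.3
```

drive_tool([
  [[0.7,0,-1],[0,0,0],0],
  [[0,0,0],[0,0,0],0],
  [[0,0,0],[0,0,0],0],
])

```text
clock: 10.73
eef_pos: [0.5677, 0.1958, 0.139]
tool_rot: [0.043, 0.999, 0.0, -0.001]
ft_force: [1.4, -0.2, 4.6]
grip_width: 0.039
grasp_force: 62.3
```

drive_tool([
  [[0,0,-1],[0,0,0],0],
  [[0,0,0],[0,0,0],0],
  [[0,0,0],[0,0,0],0],
])

```text
clock: 10.98
eef_pos: [0.5677, 0.1958, 0.138]
tool_rot: [0.043, 0.999, 0.0, -0.001]
ft_force: [0.4, -0.0, 3.7]
grip_width: 0.039
grasp_force: 62.5
```

drive_tool([
  [[0,0,-1],[0,0,0],0],
  [[0,0,0],[0,0,0],0],
  [[0,0,0],[0,0,0],0],
])

```text
clock: 11.23
eef_pos: [0.5677, 0.1958, 0.138]
tool_rot: [0.043, 0.999, 0.0, -0.0]
ft_force: [-0.2, -1.6, 9.7]
grip_width: 0.0393
grasp_force: 63.0
```

Hard stop at TCP z=0.138: the force rises with no travel, and about 9.5 mm of insert travel is plausible. One more small push to make sure it is flat on the shoulder.

drive_tool([
  [[0,0,-1],[0,0,0],0],
  [[0,0,0],[0,0,0],0],
  [[0,0,0],[0,0,0],0],
  [[0,0,0],[0,0,0],0],
])

```text
clock: 11.57
eef_pos: [0.5677, 0.1958, 0.1379]
tool_rot: [0.043, 0.999, 0.0, 0.0]
ft_force: [-2.2, -1.4, 14.2]
grip_width: 0.039
grasp_force: 63.5
```

```bash
python3 - <<'E'
from h import *
c=camera('scene')
M=np.array([[10,0,-10*322],[0,10,-10*180]],float)
cv2.imwrite('pics/home.png',cv2.convertScaleAbs(cv2.warpAffine(c['image'],M,(500,550),flags=cv2.INTER_CUBIC),alpha=1.4)[:,:,::-1])
E
```

```text
(no output)
```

View pics/home.png

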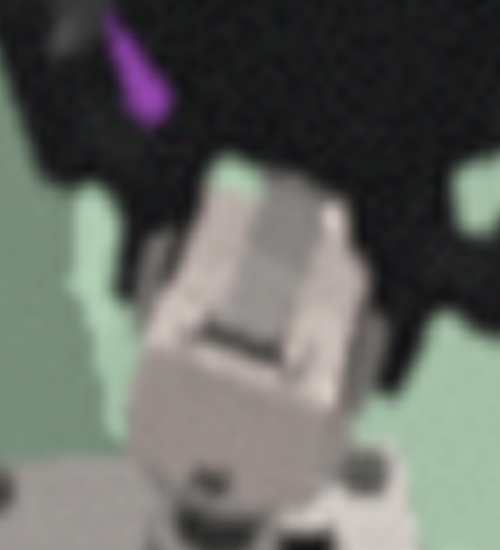

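The block sits on the shoulder with the lever raised. I'll relax the push, release and rise straight up.

drive_tool([
  [[0,0,1],[0,0,0],0],
  [[0,0,1],[0,0,0],0.2],
  [[0,0,0],[0,0,0],0.6],
  [[0,0,0],[0,0,0],0.9],
  [[0,0,0],[0,0,0],0.9],
  [[0,0,0],[0,0,0],0.9],
  [[0,0,0],[0,0,0],0.9],
  [[0,0,0],[0,0,0],0.9],
])

```text
clock: 12.28
eef_pos: [0.5679, 0.1957, 0.1377]
tool_rot: [0.043, 0.999, -0.0, -0.0]
ft_force: [-0.6, 0.2, 0.8]
grip_width: 0.0768
grasp_force: 0.0
```

drive_tool([
  [[0,0,3],[0,0,0],0.9],
  [[0,0,6],[0,0,0],0.9],
  [[0,0,12],[0,0,0],0.9],
  [[0,0,20],[0,0,0],0.9],
  [[0,0,25],[0,0,0],0.9],
  [[0,0,14],[0,0,0],0.5],
  [[0,0,5],[0,0,0],0],
  [[0,0,0],[0,0,0],0],
])

```text
clock: 12.95
eef_pos: [0.5692, 0.1961, 0.2254]
tool_rot: [0.043, 0.999, 0.001, 0.002]
ft_force: [0.1, 0.2, 1.0]
grip_width: 0.0417
grasp_force: 0.0
```

drive_tool([
  [[-3,1,0],[0,0,0],0],
  [[-4,0,0],[0,0,0],0],
  [[-4,0,0],[0,0,0],0],
  [[0,0,0],[0,0,0],0],
  [[0,0,0],[0,0,0],0],
  [[0,0,0],[0,0,0],0],
  [[0,0,0],[0,0,0],0],
])

```text
clock: 13.53
eef_pos: [0.5572, 0.1967, 0.2229]
tool_rot: [0.043, 0.999, -0.0, -0.0]
ft_force: [0.3, 0.0, 0.8]
grip_width: -0.0001
grasp_force: 0.0
```

```bash
python3 - <<'E'
from h import *
import pickle
c=camera('scene');d=camera('top');pickle.dump((c,d),open('c2.pkl','wb'))
a=cv2.warpAffine(c['image'],np.array([[10,0,-3220],[0,10,-1750]],float),(450,550),flags=cv2.INTER_CUBIC)
b=cv2.warpAffine(d['image'],np.array([[7,0,-7*185],[0,7,-7*190]],float),(350,550),flags=cv2.INTER_CUBIC)
cv2.imwrite('pics/prepress.png',cv2.convertScaleAbs(np.hstack([a,b]),alpha=1.4)[:,:,::-1])
o=get_obs();print(o['eef_pos'],o['ft_force'],o['grip_width'],o['clock'])
E
```

```text
[0.5573052  0.19672968 0.2230164 ] [-0.22709661 -0.06373422  0.60604765] 0.0003047814608414269 13.6333
```

View pics/prepress.png

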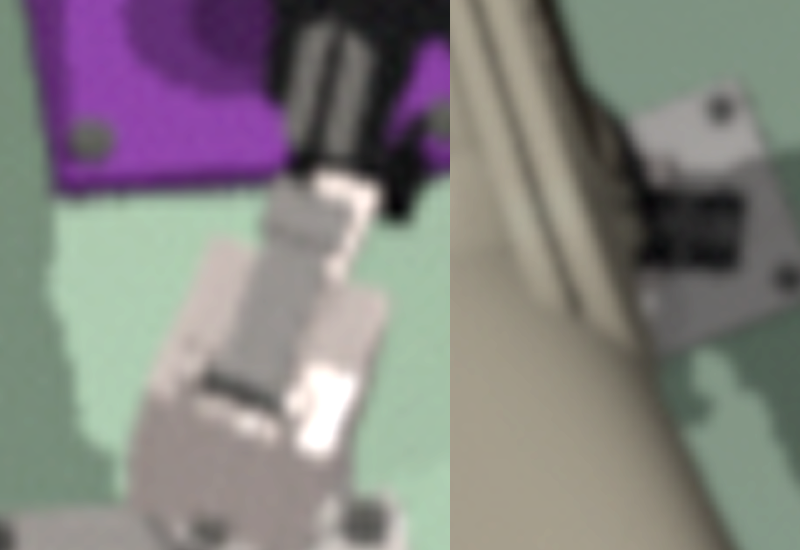

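Holder stands home with the lever raised; pad top is at scene ≈(352.5,196.5) and the closed fingertips at ≈(355,191). I'll check the aim numerically.

```bash
python3 - <<'E'
from h import *
import pickle
c,d=pickle.load(open('c2.pkl','rb'))
for z in(.172,.175,.178): print(z,atz(c,(322+30.2,175+21),z))
print('tip proj',pix(c,[[.5573,.1967,.204],[.5683,.1967,.204],[.5463,.1967,.204]]))
print('top face front corners', atz(c,(322+14.5,175+39.5),.143), atz(c,(322+33.5,175+45.5),.143))
E
```

```text
0.172 [0.55770893 0.1953486  0.172     ]
0.175 [0.55995911 0.1955175  0.175     ]
0.178 [0.5622093  0.19568639 0.178     ]
tip proj [[354.9567588  186.55469071]
 [353.62496608 190.74851637]
 [356.27033605 182.41749789]]
top face front corners [0.59267219 0.17446398 0.143     ] [0.59432499 0.21520962 0.143     ]
```

drive_tool([
  [[0,-1,-8],[0,0,0],0],
  [[0,0,-8],[0,0,0],0],
  [[0,0,-4],[0,0,0],0],
  [[0,0,-2],[0,0,0],0],
  [[0,0,0],[0,0,0],0],
  [[0,0,0],[0,0,0],0],
])

```text
clock: 14.13
eef_pos: [0.5571, 0.1957, 0.2008]
tool_rot: [0.043, 0.999, -0.0, -0.0]
ft_force: [0.2, -0.7, -0.6]
grip_width: -0.0001
grasp_force: 0.0
```

drive_tool([
  [[0,0,-1.5],[0,0,0],0],
  [[0,0,-1.5],[0,0,0],0],
  [[0,0,-1.5],[0,0,0],0],
  [[0,0,-1.5],[0,0,0],0],
  [[0,0,0],[0,0,0],0],
  [[0,0,0],[0,0,0],0],
])

```text
clock: 14.63
eef_pos: [0.5573, 0.1958, 0.1955]
tool_rot: [0.043, 0.999, 0.0, 0.0]
ft_force: [-0.4, 0.7, 2.4]
grip_width: 0.0004
grasp_force: 1.2
```

drive_tool([
  [[0,0,-1.5],[0,0,0],0],
  [[0,0,-1.5],[0,0,0],0],
  [[0,0,-1.5],[0,0,0],0],
  [[0,0,0],[0,0,0],0],
  [[0,0,0],[0,0,0],0],
])

```text
clock: 15.05
eef_pos: [0.556, 0.196, 0.1916]
tool_rot: [0.043, 0.999, 0.0, -0.001]
ft_force: [-4.2, -1.2, 6.6]
grip_width: 0.0003
grasp_force: 3.8
```

drive_tool([
  [[0,0,-1.5],[0,0,0],0],
  [[0,0,-1.5],[0,0,0],0],
  [[0,0,-1.5],[0,0,0],0],
  [[0,0,0],[0,0,0],0],
])

```text
clock: 15.38
eef_pos: [0.5557, 0.196, 0.1867]
tool_rot: [0.043, 0.999, 0.0, -0.001]
ft_force: [-4.9, -0.7, 6.9]
grip_width: 0.0001
grasp_force: 3.5
```

drive_tool([
  [[0,0,-1.5],[0,0,0],0],
  [[0,0,-1.5],[0,0,0],0],
  [[0,0,-1.5],[0,0,0],0],
  [[0,0,0],[0,0,0],0],
])

```text
clock: 15.72
eef_pos: [0.5556, 0.196, 0.1819]
tool_rot: [0.043, 0.999, 0.0, -0.001]
ft_force: [-5.1, 0.5, 5.8]
grip_width: -0.0002
grasp_force: 3.0
```

drive_tool([
  [[0,0,-1.5],[0,0,0],0],
  [[0,0,-1.5],[0,0,0],0],
  [[0,0,0],[0,0,0],0],
  [[0,0,0],[0,0,0],0],
])

```text
clock: 16.05
eef_pos: [0.5565, 0.1958, 0.1786]
tool_rot: [0.043, 0.999, -0.0, -0.0]
ft_force: [-0.2, 0.3, 0.5]
grip_width: 0.0001
grasp_force: 0.0
```

drive_tool([
  [[0,0,-1],[0,0,0],0],
  [[0,0,-1],[0,0,0],0],
  [[0,0,0],[0,0,0],0],
  [[0,0,0],[0,0,0],0],
])

```text
clock: 16.38
eef_pos: [0.5572, 0.1956, 0.1762]
tool_rot: [0.043, 0.999, -0.0, -0.0]
ft_force: [-0.7, 0.5, -1.4]
grip_width: -0.0001
grasp_force: 0.0
```

drive_tool([
  [[0,0,-1],[0,0,0],0],
  [[0,0,-1],[0,0,0],0],
  [[0,0,0],[0,0,0],0],
  [[0,0,0],[0,0,0],0],
])

```text
clock: 16.72
eef_pos: [0.5572, 0.1957, 0.1745]
tool_rot: [0.043, 0.999, -0.0, -0.0]
ft_force: [-0.0, 0.8, 0.7]
grip_width: -0.0002
grasp_force: 0.0
```

drive_tool([
  [[0,0,-1],[0,0,0],0],
  [[0,0,0],[0,0,0],0],
  [[0,0,0],[0,0,0],0],
])

```text
clock: 16.97
eef_pos: [0.5573, 0.1958, 0.174]
tool_rot: [0.043, 0.999, 0.0, 0.0]
ft_force: [-1.6, -0.6, 3.7]
grip_width: 0.0004
grasp_force: 1.5
```

drive_tool([
  [[0,0,-1],[0,0,0],0],
  [[0,0,0],[0,0,0],0],
  [[0,0,0],[0,0,0],0],
])

```text
clock: 17.22
eef_pos: [0.5572, 0.1958, 0.1731]
tool_rot: [0.043, 0.999, 0.0, 0.0]
ft_force: [-1.4, 0.2, 5.1]
grip_width: 0.0002
grasp_force: 2.6
```

drive_tool([
  [[0,0,-0.5],[0,0,0],0],
  [[0,0,0],[0,0,0],0],
  [[0,0,0],[0,0,0],0],
])

```text
clock: 17.47
eef_pos: [0.5571, 0.1958, 0.1726]
tool_rot: [0.043, 0.999, 0.0, 0.0]
ft_force: [-1.7, -0.9, 5.1]
grip_width: 0.0
grasp_force: 2.7
```

```bash
python3 - <<'E'
from h import *
c=camera('scene')
cv2.imwrite('pics/pressed.png',cv2.convertScaleAbs(cv2.warpAffine(c['image'],np.array([[10,0,-3220],[0,10,-1750]],float),(450,550),flags=cv2.INTER_CUBIC),alpha=1.4)[:,:,::-1])
E
```

```text
(no output)
```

View pics/pressed.png

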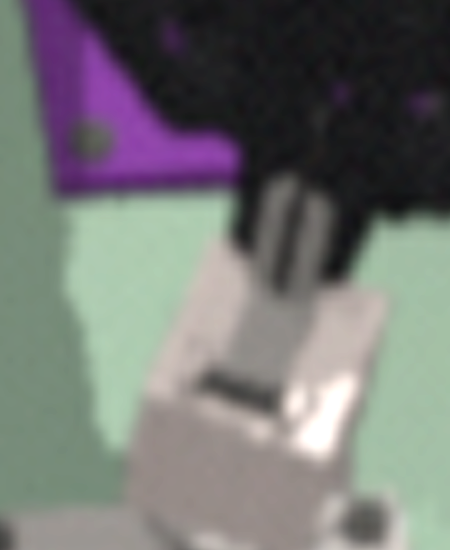

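The fingertip is on the lever, which is almost level, and the block has not shifted. Force is still at sliding level, so I continue to the stop.

drive_tool([
  [[0,0,-1],[0,0,0],0],
  [[0,0,0],[0,0,0],0],
  [[0,0,0],[0,0,0],0],
])

```text
clock: 17.77
eef_pos: [0.557, 0.1958, 0.1716]
tool_rot: [0.043, 0.999, 0.0, 0.0]
ft_force: [-1.9, -0.3, 6.2]
grip_width: 0.0002
grasp_force: 2.6
```

drive_tool([
  [[0,0,-1],[0,0,0],0],
  [[0,0,0],[0,0,0],0],
  [[0,0,0],[0,0,0],0],
])

```text
clock: 18.02
eef_pos: [0.557, 0.1958, 0.1709]
tool_rot: [0.043, 0.999, 0.0, 0.0]
ft_force: [-1.8, -0.2, 6.6]
grip_width: -0.0002
grasp_force: 3.4
```

drive_tool([
  [[0,0,-0.5],[0,0,0],0],
  [[0,0,0],[0,0,0],0],
  [[0,0,0],[0,0,0],0],
])

```text
clock: 18.27
eef_pos: [0.557, 0.1959, 0.1709]
tool_rot: [0.043, 0.999, 0.0, 0.0]
ft_force: [-2.8, -0.5, 9.9]
grip_width: 0.0001
grasp_force: 4.4
```

Stop reached at z=0.171. One more mm to be sure, then release.

drive_tool([
  [[0,0,-1],[0,0,0],0],
  [[0,0,0],[0,0,0],0],
  [[0,0,0],[0,0,0],0],
  [[0,0,0],[0,0,0],0],
])

```text
clock: 18.6
eef_pos: [0.557, 0.1959, 0.1707]
tool_rot: [0.043, 0.999, 0.0, 0.001]
ft_force: [-6.0, -1.3, 12.3]
grip_width: 0.0003
grasp_force: 6.1
```

drive_tool([
  [[0,0,1],[0,0,0],0],
  [[0,0,2],[0,0,0],0],
  [[0,0,5],[0,0,0],0],
  [[0,0,12],[0,0,0],0],
  [[0,0,20],[0,0,0],0],
  [[0,0,20],[0,0,0],0],
  [[0,0,10],[0,0,0],0],
  [[0,0,0],[0,0,0],0],
])

```text
clock: 19.27
eef_pos: [0.5587, 0.1962, 0.2412]
tool_rot: [0.043, 0.999, 0.001, 0.002]
ft_force: [0.5, 1.5, 1.0]
grip_width: -0.0003
grasp_force: 0.0
```

```bash
python3 - <<'E'
from h import *
c=camera('scene')
# lever state: compare lever-region pixels with pre-press picture
import pickle
p,_=pickle.load(open('c2.pkl','rb'))
sub=lambda a:a['image'][190:222,334:360].astype(int).mean(2).astype(int)[::2,::1]
print(sub(p));print(sub(c))
t=lambda z:pix(c,[[.558,.1965,z]])
print(t(.175),t(.153)); o=get_obs();print(o['eef_pos'],o['ft_force'],o['clock'])
E
```

```text
[[ 87  92  90  92  91  92  92  91  92  92  91  91  90  92  92  91  84  58
   38  25  36  61  70  54  29  22]
 [ 82  82  81  80  77  75  74  73  70  68  67  66  67  66  66  65  63  39
   25  42  81  87  80  61  37  22]
 [ 62  68  70  70  71  72  73  74  74  76  81  80  90  86  90  92 100  96
   86  96 136 159 162 162 159 138]
 [123 128 130 129 130 129 130 130 129 130 129 129 131 129 120 107 105 105
  105 104 105 108 109 129 167 137]
 [131 131 131 131 133 132 132 132 133 133 133 133 133 128 110  97  94  99
  100 103 104 105 114 139 145 125]
 [132 132 132 132 131 132 133 131 133 135 135 136 137 134 120 108 103 101
   98  99  98 105 129 144 126 121]
 [132 133 132 133 132 133 132 133 136 137 136 135 132 122 109 106 105 105
  105 103 110 142 152 129 122 124]
 [132 131 132 132 132 131 134 136 137 136 134 134 127 112 106 105 105 105
  106 105 108 121 128 132 134 133]
 [132 133 132 133 131 132 136 138 136 134 134 131 115 106 105 104 107 104
  104 109 120 127 132 136 135 137]
 [132 132 133 131 133 135 136 134 133 135 131 122 110 104 105 105 106 106
  107 119 131 134 135 134 135 136]
 [132 132 
[... 1830 characters left out ...]
 134 135 120]
 [132 132 133 135 139 135 124 122 109  84  83  87  89  95  98 100 106 132
  167 172 153 146 143 136 119 108]
 [132 131 129 132 136 129 111 102  90  74  60  52  54  66  77  83 113 169
  189 178 190 197 196 164 116 113]
 [132 128 114 105 103 106 106 109 119 127 122 116 115 107  84  70 100 159
  171 180 193 199 178 130 105 119]
 [130 118 106 101 102 101 101 100 103 104 105 113 133 144 139 144 125 122
  157 189 198 187 136 105 117 123]
 [128 112 104 101 100 101 102 102 102 102 103 101 100 102 104 109 113 123
  137 161 174 149 108 105 121 124]]
[[352.90105716 195.3928758 ]] [[351.54555938 201.61197865]]
[0.55796029 0.19601864 0.23939242] [ 0.90152712 -0.29432034 -0.14437937] 19.3167
```

The pad is now at row ≈201, which matches the expected lever-down position (201.6), and the block has not moved. The arm is clear, so I hand in.

```bash
python3 -c "
from workcell import *
print(job_done())"
```

```text
the job is handed in; nothing more can be done
None
```

The holder is seated on the ball stand at its hard stop, its lever is pressed to the stop, the gripper is clear, and the job is handed in at about 19 s; no verdict was returned.

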